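# Pin a stoneware owl on its oak plinth

## Robot

A 7-joint arm with a two-finger parallel gripper is mounted at the origin on the work surface. World frame = base frame: x ahead of the robot, y to its left, z up, the work surface at z = 0. Lengths are in mm, angles in rad, forces in N, time in s.
With the tool pointing down it reaches from about 350 to 900 mm from the base axis. Payload 8.1 kg.
Tool frame: the origin (TCP) lies on the centre line of the jaws, within the pads' length; the fingertips stand 17 mm ahead of it and the grasp point (between the pads) lies 2 mm behind it (env.finger_overhang is the distance from the TCP to the fingertips, in mm); z points along the fingers, y is the direction in which the jaws open and shut (so a half turn about z gives the same grasp; the last joint's range is limited). The gripper opens to 85 mm and grips with 20 to 120 N. Pads are 22 mm wide; open, the fingers measure 114 mm over their backs; the gripper's body (76 mm by 85 mm) begins 54 mm behind the grasp point. The pads swing forward as they close: fully open they stand 13 mm farther back than shut.
Start: joints at [1.185, 0.434, 0.025, 1.573, -0.012, 1.134, -0.075], TCP at [174.379, -600.194, 248.323] pointing down, gripper open.
Joint ranges: [-2.62, 2.62], [-0.44, 2.09], [-1.27, 1.32], [0.08, 2.57], [-1.32, 4.46], [0.12, 2], [-2.74, 2.74]. Speed limits (rad/s): [2.22, 2.22, 3.01, 3.01, 3.14, 3.14, 3.14].

## Interface

Orientations are given as a 3x3 rotation matrix whose columns are the frame's x, y, z axes.
In Python, from plant import env gives the robot as it stands.
- The arm moves only by the tool jog_arm, never from a script. Its argument "commands" is a list of rows, each a list of 6 numbers: the shift along the world's x, y, z in cm, then the turn, a rotation vector about the world's x, y, z in rad. A call has 1 to 20 rows; each row shifts and turns the commanded pose from where the row before left it; what a row does not reach is not made up. A row lasts 1/10 s, in which the tool goes at most 50 mm and 8.59 degrees, less where a joint would pass 70% of its speed; a pose out of reach is approached as far as the arm can. A call is refused whole if a number of a shift passes 5 or a number of a turn 0.15, either way. A call with a gripper value outside its range is refused whole. "grip" is the finger opening in cm, from 0 to 8.54, set as the call begins (left out, the last holds). The fingers move at their own pace and stop on an object; "grip_force" is the grip in N (left out, the last holds). Time passes only in rows, so rows that do not move let the fingers close. It gives the time, the measured TCP pose, the force and the opening at its end, in the units of the state.
- env.get_state(): the state, without advancing time (a new reading comes with each control period).
- env.read_camera(name): name is "scene" or "top" or "wrist"; returns (picture, depth): 384x512x3 uint8, blue, green, red; 384x512 float32, mm along the optical axis (not along the pixel's ray), 0 where there is no reading.
- env.camera_params(name): a dict with "fx", "fy", "cx", "cy" (pixels), "R" (3x3) and "t" (3): a world point X has camera coordinates R X + t; the wrist camera has in their place "hand_eye" (4x4, takes a point from camera to tool coordinates, whose origin is the TCP and whose axes are the flange's). Camera axes: x right, y down, z forward; pixel columns grow to the right and rows downward; lengths in mm; the calibration is good to about 2 mm. The wrist camera is an equidistant fisheye: a pixel r from the principal point sees the ray r / f radians off the axis. A picture is of the moment at which its call begins: read the wrist's pose just before it. camera_params takes no time and is no camera call.
- env.sign_off(): hands the job in, once; it reports no verdict.
Trained networks look in the newest picture that a camera, given by its name, has taken for a name from the list of things; names that differ only in an ending like _2 or _b are one class to them, and where a whole thing is asked for, a point or a joint stands for the part that bears it (a point fixed in the world has none). Each returns a list of dicts, best first, with "conf" (0 to 1); they miss things now and then, are a little off and sometimes report something else, mostly with a low value. They report only what shows in the picture. A call takes as long as a camera call.
- env.cut_out(camera, name): "pixels" (384x512 bool, what is visible of it) and "rect" ([centre column, centre row, width, height] in pixels, round what is visible of it).
- env.pinpoint(camera, name): "uv" ([column, row] in pixels: a listed point, or the origin of a listed thing).
The state is a dict: "time_s": time; "qpos": joint angles; "joint_velocities": joint speeds; "joint_torque": joint torques, N m; "position": TCP position; "orientation": TCP orientation; "wrist_force": force on the tool from outside, world axes, zero at the start; "moment": the same for the moment, N m; "width": opening from 0.0 (shut) to 1.0 (fully open).
Only numpy, scipy, OpenCV 4.12 (cv2) and the standard library are available. Lean on these libraries where they do the work, as an engineer would, in place of code of your own. Each camera call takes 0.05 s, during which the arm holds its last target. There are 200 camera calls.

## Task

Mount the terracotta owl on its round wooden plinth. Take the long steel pin from the pin block, feel for the hole in the plinth's top and press the pin straight in, gently, until it stands on the bottom of the hole; then set the owl down over the pin so that it sits flat on the plinth, and let go without dropping it (which way it faces does not matter). Work with a light hand, never forcing pin or owl, and leave the short pin, the bowl and the jar where they are.

Things in the scene. Friction and masses are not known exactly. Their poses are not given: they have to be found in the camera images.
- plinth: Oak plinth, origin at the centre of its underside: a 130 mm square foot board, 18 mm thick, carrying a turned drum 104 mm across and 50 mm high. It does not shift. Wood and pin are spoiled if they press on each other, down or sideways, with more than 60 N.
- plinth_top (a point): Centre of the plinth's flat round top, 68 mm above the table. Near it one sharp-edged, 13.5 mm wide, 30 mm deep hole goes straight down to a flat bottom. Drilled by eye: its axis lies 2 to 4 mm from this centre, in any direction (not told by the plinth's yaw). The pin slides freely down the first 12 mm; below that it is tight and takes a steady push of 5 to 10 N to the bottom.
- pin_mid (a point): Centre (half-way up) of the long steel pin, a plain rod 12 mm across, 80 mm long, with a 1 mm chamfer at its lower end; z axis along it; about 70 g. It stands upright, 22 mm deep, in one of the pin block's two holes, 58 mm of it standing out. Home in the plinth, its centre is 10 mm and its upper end 50 mm above the plinth's top.
- short_pin_mid (a point): Centre of the short steel pin, 12 mm across and 45 mm long, upright in the other hole of the pin block. To be left there.
- rack: Beech pin block, fixed: 50 mm (x) by 130 mm (y) by 32 mm high, origin at the centre of its underside. Holes 13.5 mm across and 22 mm deep at y = -42 and +42 mm hold the two pins (either way round); a wooden loop tool, 50 mm tall, is stuck between them. Pinch the pin along the block's x axis.
- owl_mid (a point): Centre of the terracotta owl, 58 mm above its foot: upright cylinder 56 mm across, 117 mm high (ear tufts to 126), eyes and beak on its -x side, 0.34 to 0.5 kg. Grip 65 to 100 mm above the foot, along its y axis. A hole 20 mm across runs 62 mm up from the middle of its flat foot. Seated, this point is 58 mm above the plinth's top. It chips if pushed or knocked with over 85 N, or dropped.
- bowl_rim (a point): Centre of the mouth of a small blue bowl, 90 mm across, 42 mm high, standing on the table on one side of the plinth; to be left alone.
- jar: Glaze jar, 60 mm across, 85 mm high, origin at the centre of its underside, standing on the table on the other side of the plinth; to be left alone.

How it is judged (in metres and radians):
On the way:
1. the long pin is pressed home in the plinth and stands upright (z of pin_mid in the frame of plinth_top below 0.0125 m and horizontal distance between pin_mid and plinth_top below 0.008 m and angle between pin_mid's own z axis and vertical below 0.1 rad), for 0.2 s.
At the end, for the whole second after the job is handed in: The long pin stands upright (within 0.1 rad) in the plinth's hole, within 2.5 mm of its bottom, and the owl stands at rest over it, its foot flat on the plinth's top (height within 3 mm, upright within 0.05 rad), its hole around the pin (centres within 8 mm) (all of step 1 and z of owl_mid in the frame of plinth_top between 0.055 and 0.061 m and horizontal distance between owl_mid and pin_mid below 0.008 m and angle between owl_mid's own z axis and vertical below 0.05 rad and linear speed of owl below 0.02 m/s); the robot touches nothing.
It fails at once if the pin and the plinth press on each other with more than 60 N (contact force between pin and plinth above 60 N).
It fails at once if the owl is knocked or pressed against plinth or pin with more than 85 N (contact force between owl and plinth above 85 N or contact force between owl and pin above 85 N).
It fails at once if the owl is let fall instead of being set down: it moves at over 0.3 m/s with no finger touching it (linear speed of owl above 0.3 m/s and contact force between owl and the fingers below 0.1 N).
It fails at once if the owl is tipped over (angle between owl_mid's own z axis and vertical above 0.6 rad).
It fails at once if the short pin, bowl or jar is moved by more than 20 mm (distance of any of short_pin_mid, bowl_rim, jar from where it was at the start of the episode above 0.02 m).
It also fails if it takes over 67 s, if anything falls off the work surface, if the arm or the gripper's body presses on something with over 40 N, if the wrist force passes 120 N, or if a joint passes its speed limit or range.

## Working session

There is one attempt and no reset: what is moved stays moved. The work goes in short steps, Python scripts to look and compute and a tool call to move; the robot and the scene stay as the last step left them, time stands still between calls to the robot, and variables do not carry over. Pictures are saved under pics/ and viewed, about 8 in all and at most 12, crops included, and the job is handed in when it is done.

Besides the shell and the picture viewer there is one more tool, called after "Emit:" as a command line: name --pt "numbers of a row" for each row, then --argument value for the rest. jog_arm: Moves the arm, as the interface text tells. Its arguments: {"type":"object","properties":{"commands":{"type":"array"},"grip":{"type":"number"},"grip_force":{"type":"number"}},"required":["commands"]}

```bash
ls; mkdir -p pics
cat > h.py <<'E'
import numpy as np, cv2
from plant import env
np.set_printoptions(precision=1,suppress=True)
def ray(cam,uv,st=None):
    p=env.camera_params(cam); u,v=(uv[0]-p['cx'])/p['fx'],(uv[1]-p['cy'])/p['fy']
    if cam=='wrist':
        r=np.hypot(u,v); d=np.array([u/r*np.sin(r),v/r*np.sin(r),np.cos(r)]) if r>1e-9 else np.array([0,0,1.])
        H=np.array(p['hand_eye']); R=np.array(st['orientation'])
        return np.array(st['position'])+R@H[:3,3], R@H[:3,:3]@d
    R=np.array(p['R']);t=np.array(p['t']); d=R.T@np.array([u,v,1]); return -R.T@t,d/np.linalg.norm(d)
def meet(rs):
    A=np.zeros((3,3));b=np.zeros(3)
    for o,d in rs:
        M=np.eye(3)-np.outer(d,d);A+=M;b+=M@o
    X=np.linalg.solve(A,b); return X,[np.linalg.norm((np.eye(3)-np.outer(d,d))@(X-o)) for o,d in rs]
def onz(r,z):
    o,d=r; return o+d*(z-o[2])/d[2]
def project(cam,X,st=None):
    p=env.camera_params(cam)
    if cam=='wrist':
        H=np.array(p['hand_eye']);R=np.array(st['orientation']);c=H[:3,:3].T@(R.T@(np.array(X)-st['position'])-H[:3,3])
        th=np.arctan2(np.hypot(*c[:2]),c[2]);k=th/np.hypot(*c[:2]);return [p['cx']+p['fx']*c[0]*k,p['cy']+p['fy']*c[1]*k]
    c=np.array(p['R'])@X+p['t'];return [p['cx']+p['fx']*c[0]/c[2],p['cy']+p['fy']*c[1]/c[2]]
def cloud(cam,pic_depth):
    p=env.camera_params(cam);v,u=np.indices(pic_depth.shape);z=pic_depth
    c=np.stack([(u-p['cx'])/p['fx']*z,(v-p['cy'])/p['fy']*z,z],-1)
    return (c-np.array(p['t']))@np.array(p['R'])
E
cat > a.py <<'E'
from h import *
names=['plinth_top','pin_mid','short_pin_mid','rack','owl_mid','bowl_rim','jar','plinth']
R={n:[] for n in names};im=[]
for c in ['scene','top']:
    p,d=env.read_camera(c);im.append(p.copy());np.save(c+'_d.npy',d)
    for n in names:
        r=env.pinpoint(c,n)
        if r: R[n].append(ray(c,r[0]['uv'])); print(c,n,[(np.round(x['uv']),round(x['conf'],2)) for x in r[:2]]); cv2.circle(im[-1],tuple(int(x) for x in r[0]['uv']),3,(0,0,255),1)
for n in names:
    if len(R[n])==2: X,e=meet(R[n]);print(n,X,np.array(e))
cv2.imwrite('pics/1.png',cv2.resize(np.vstack(im),(800,1200))[:, :] if 0 else cv2.resize(np.hstack(im),(800,300)))
cv2.imwrite('pics/s.png',im[0]);cv2.imwrite('pics/t.png',im[1]);print(env.get_state()['time_s'])
print(env.camera_params('wrist'))
E
python3 a.py
```

```text
pics
scene pin_mid [(array([115., 260.]), 0.68)]
scene short_pin_mid [(array([158., 251.]), 0.55)]
scene rack [(array([144., 266.]), 0.87)]
scene owl_mid [(array([311., 139.]), 0.76)]
scene bowl_rim [(array([198., 295.]), 0.89)]
scene jar [(array([345., 207.]), 0.69)]
scene plinth [(array([260., 218.]), 0.98)]
top plinth_top [(array([250., 180.]), 0.75)]
top pin_mid [(array([366., 208.]), 0.41)]
top short_pin_mid [(array([340., 202.]), 0.59)]
top rack [(array([348., 209.]), 0.81), (array([364., 212.]), 0.4)]
top owl_mid [(array([153., 217.]), 0.87)]
top bowl_rim [(array([337., 151.]), 0.62)]
top jar [(array([190., 152.]), 0.78)]
top plinth [(array([251., 187.]), 0.94), (array([250., 182.]), 0.47)]
pin_mid [ 502.1 -302.3   58.9] [0.2 0.2]
short_pin_mid [ 522.1 -227.    43.8] [5.4 5.4]
rack [ 508.  -258.3    6.5] [4.1 4.1]
owl_mid [467.6 288.8  58.8] [4.2 4.2]
bowl_rim [ 667.  -223.2   51.3] [0.6 0.6]
jar [669.5 203.    0.6] [2.6 2.6]
plinth [564.8  20.8   6.6] [0.5 0.5]
0.9
{'fx': 297.3186396354542, 'fy': 297.3186396354542, 'cx': 251.86170832872654, 'cy': 192.46031301745808, 'hand_eye': array([[  -0. ,   -1. ,   -0.3,   75.6],
       [   1. ,   -0. ,   -0. ,   -0.1],
       [   0. ,   -0.3,    1. , -126.3],
       [   0. ,    0. ,    0. ,    1. ]])}
```

Run:
```python
from h import *
a=cv2.imread('pics/s.png')[100:330,80:380];b=cv2.imread('pics/t.png')[110:270,120:400]
a=cv2.resize(a,(390,299));b=cv2.resize(b,(800,457))[:, :]
cv2.imwrite('pics/v1.png',np.vstack([cv2.resize(b,(520,299)),np.zeros((1,520,3),np.uint8),np.hstack([a,np.zeros((299,130,3),np.uint8)])]))
print(env.get_state()['orientation'])
for c in ['top','scene']:
    P=cloud(c,np.load(c+'_d.npy')).reshape(-1,3);P=P[np.isfinite(P).all(1)]
    m=lambda x,y,r,z0,z1:P[(np.hypot(P[:,0]-x,P[:,1]-y)<r)&(P[:,2]>z0)&(P[:,2]<z1)]
    for n,q in [('plinthtop',m(565,20,75,60,75)),('owl',m(467,289,45,105,140)),('pin',m(502,-302,15,60,110)),('short',m(515,-222,20,42,70)),('rack',m(508,-260,80,25,36))]:
        if len(q): print(c,n,len(q),q.min(0),q.max(0),np.median(q,0))
    q=m(508,-260,80,25,36)[:,:2].astype(np.float32)
    if len(q)>5: print(cv2.minAreaRect(q))
```

```text
[[ 1.   0.3  0. ]
 [ 0.3 -1.  -0. ]
 [-0.   0.  -1. ]]
top plinthtop 1053 [513.1 -28.6  60.3] [615.7  74.2  75. ] [563.5  22.3  69. ]
top owl 326 [443.  265.8 105.3] [496.9 321.4 125.8] [468.7 291.8 114.8]
top pin 26 [ 487.3 -307.4   61.9] [ 498.1 -295.6   95.7] [ 492.1 -299.4   88.7]
top short 19 [ 519.  -230.    44.5] [ 529.5 -218.4   60.5] [ 523.8 -223.5   55.8]
top rack 628 [ 460.9 -332.5   25. ] [ 555.9 -194.4   36. ] [ 508.5 -261.5   32.7]
((508.7940673828125, -263.241455078125), (130.21774291992188, 51.68359375), 66.95417785644531)
scene plinthtop 1217 [511.1 -27.1  60. ] [614.8  76.1  71.4] [566.7  20.4  67.6]
scene owl 199 [445.6 269.8 105.1] [495.9 317.2 123. ] [472.1 287.6 113.1]
scene pin 79 [ 488.  -305.2   60.2] [ 497.1 -293.9   92.1] [ 493.5 -300.5   77.5]
scene short 44 [ 515.1 -227.7   42.2] [ 528.1 -216.4   56.7] [ 524.6 -222.6   52.8]
scene rack 1244 [ 457.8 -329.8   25. ] [ 554.2 -192.    35.8] [ 509.2 -264.8   31.5]
((505.5987243652344, -260.988037109375), (130.44349670410156, 53.399391174316406), 67.55083465576172)
```

View pics/v1.png

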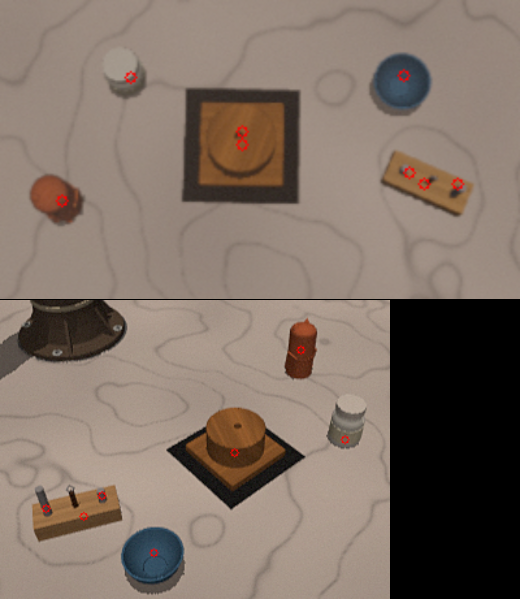

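The top view matches the depth measurements. The long pin is the near/right one in the block, at about (491,-300) with its top at z≈90. The owl is at (469,290), and the plinth top at (565,22) with a dark hole visible.

Emit:
jog_arm --pt "3.16 3.0 -0.6 0 0 0.09" --pt "3.16 3.0 -0.6 0 0 0.09" --pt "3.16 3.0 -0.6 0 0 0.09" --pt "3.16 3.0 -0.6 0 0 0.09" --pt "3.16 3.0 -0.6 0 0 0.09" --pt "3.16 3.0 -0.6 0 0 0.09" --pt "3.16 3.0 -0.6 0 0 0.09" --pt "3.16 3.0 -0.6 0 0 0.09" --pt "3.16 3.0 -0.6 0 0 0.09" --pt "3.16 3.0 -0.6 0 0 0.09" --pt "0 0 0 0 0 0" --pt "0 0 0 0 0 0" --grip 6.0 --grip_force 60

```text
time_s: 2.1
position: [491.0, -299.3, 188.1]
orientation: [[0.377, 0.926, -0.0], [0.926, -0.377, 0.0], [0.0, -0.0, -1.0]]
wrist_force: [-0.2, 0.1, -0.2]
width: 0.701
```

```bash
cat > w.py <<'E'
from h import *
import sys
st=env.get_state();p,d=env.read_camera('wrist');R=np.array(st['orientation'])
print(st['time_s'],np.array(st['position']),'yaw y',np.degrees(np.arctan2(R[1,1],R[0,1])),'tilt',R[:,2].round(4),np.array(st['wrist_force']),st['width'])
for a in sys.argv[2:]:
    n,z=a.split(':')
    r=env.pinpoint('wrist',n)
    for x in r[:2]: print(n,x['uv'],round(x['conf'],2),onz(ray('wrist',x['uv'],st),float(z))); cv2.circle(p,tuple(int(v) for v in x['uv']),2,(0,0,255),1)
cv2.imwrite('pics/%s.png'%sys.argv[1],p);np.save(sys.argv[1]+'.npy',d)
E
python3 w.py w1 pin_mid:50 rack:0 short_pin_mid:32
```

```text
2.1 [ 491.  -299.3  188.1] yaw y -22.12140463166099 tilt [-0.  0. -1.] [-0.2  0.1 -0.2] 0.7014375229823652
pin_mid [250.9, 187.7] 0.96 [ 490.2 -300.2   50. ]
rack [252.3, 137.1] 0.65 [ 507.  -262.4    0. ]
short_pin_mid [252.7, 94.1] 0.55 [ 524.1 -221.2   32. ]
```

View pics/w1.png

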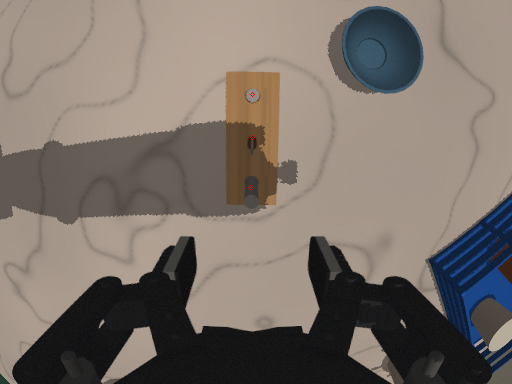

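Wrist view: long pin at px (251,190) between the jaws' lines, with the short pin at (252,94). The jaw axis lies along the block's x. I'll descend and grip.

Emit:
jog_arm --pt "-0.05 -0.08 -3 0 0 0" --pt "0 0 -3 0 0 0" --pt "0 0 -3 0 0 0" --pt "0 0 -2 0 0 0" --pt "0 0 -1 0 0 0" --pt "0 0 0 0 0 0" --grip 5.0

```text
time_s: 2.9
position: [488.8, -301.5, 67.4]
orientation: [[0.38, 0.925, -0.002], [0.925, -0.38, 0.001], [-0.0, -0.002, -1.0]]
wrist_force: [0.2, 0.5, 0.5]
width: 0.586
```

Emit:
jog_arm --pt "0 0 0 0 0 0" --pt "0 0 0 0 0 0" --pt "0 0 0 0 0 0" --pt "0 0 0 0 0 0" --pt "0 0 0 0 0 0" --pt "0 0 0 0 0 0" --grip 0 --grip_force 60

```text
time_s: 3.5
position: [490.4, -301.4, 69.6]
orientation: [[0.379, 0.926, 0.001], [0.926, -0.379, -0.001], [-0.0, 0.002, -1.0]]
wrist_force: [-1.1, 0.7, 6.3]
width: 0.121
```

Emit:
jog_arm --pt "0 0 0.5 0 0 0" --pt "0 0 1.5 0 0 0" --pt "0 0 2 0 0 0" --pt "0 0 2.5 0 0 0" --pt "0 0 2.5 0 0 0" --pt "0 0 1 0 0 0" --pt "0.5 2.0 0 0 0 0" --pt "0.5 3.0 0 0 0 0" --pt "1 4 0 0 0 0" --pt "1 4 0 0 0 0" --pt "1 4 0 0 0 0" --pt "0.5 3 0 0 0 0" --pt "0 3 0 0 0 0" --pt "0 3 0 0 0 0" --pt "0 2 0 0 0 0" --pt "0 0 0 0 0 0" --pt "0 0 0 0 0 0"

```text
time_s: 5.2
position: [534.6, -21.0, 168.0]
orientation: [[0.377, 0.926, -0.0], [0.926, -0.377, -0.0], [-0.001, -0.0, -1.0]]
wrist_force: [0.0, -0.2, -0.1]
width: 0.125
```

```bash
python3 w.py w2 plinth_top:68 pin_mid:140
python3 - <<'E'
from h import *
env.read_camera('top')
E
python3 - <<'E'
import cv2
a=cv2.imread('pics/w2.png'); cv2.imwrite('pics/w2c.png',cv2.resize(a[110:290,140:370],None,fx=3,fy=3,interpolation=2))
E
```

```text
5.2 [534.6 -21.  168. ] yaw y -22.177377376169044 tilt [-0. -0. -1.] [ 0.  -0.2 -0.1] 0.1250461933618704
plinth_top [262.7, 133.5] 0.8 [562.6  24.7  68. ]
pin_mid [251.8, 245.6] 0.7 [533.3 -25.  140. ]
```

View pics/w2c.png

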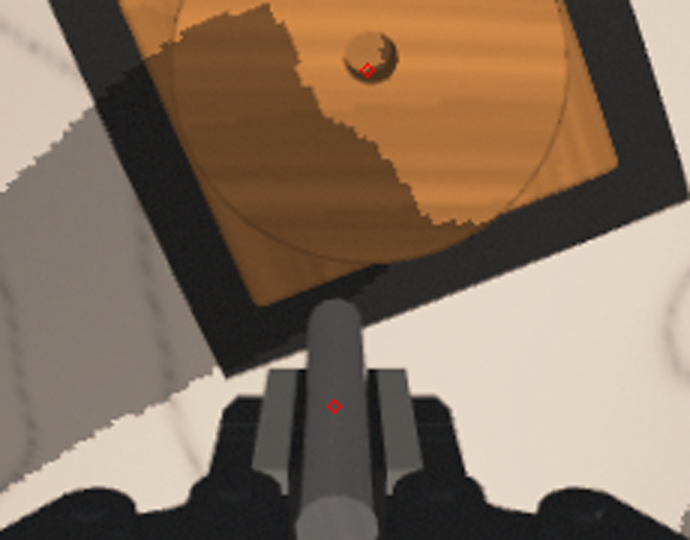

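The crop shows the hole at crop px (371,57) and the held pin's lower end at (336,300).

Run:
```python
from h import *
st=env.get_state();R=np.array(st['orientation'])
a=cv2.imread('pics/w2.png')
h=onz(ray('wrist',(140+371/3-.3,110+57/3-.3),st),68)
for dx in (344,398): print('edge',onz(ray('wrist',(140+dx/3,110+57/3),st),68))
for dy in (31,83): print('edgev',onz(ray('wrist',(140+371/3,110+dy/3),st),68))
tip=onz(ray('wrist',(140+336/3-.3,110+300/3-.3),st),108.4)
print('hole',h,'tipfront',tip,'tipfront in tool',R.T@(tip-st['position']))
print('pin edges', [R.T@(onz(ray('wrist',(140+u/3,110+320/3),st),112)-st['position']) for u in (309,365)])
# drum circle from depth
d=np.load('w2.npy')
print('hole proj cross-check', project('wrist',h,st), st['position'])
# plinth top centre by circle fit from scene clouds
for c in ['top','scene']:
    P=cloud(c,np.load(c+'_d.npy')).reshape(-1,3);q=P[(np.hypot(P[:,0]-565,P[:,1]-22)<75)&(P[:,2]>62)&(P[:,2]<75)][:,:2].astype(np.float32)
    print(c,cv2.minEnclosingCircle(q))
```

```text
edge [558.6  28.7  68. ]
edge [571.2  23.6  68. ]
edgev [567.4  32.3  68. ]
edgev [562.4  19.9  68. ]
hole [564.8  26.4  68. ] tipfront [537.4 -16.7 108.4] tipfront in tool [ 6.3  0.3 59.7]
pin edges [array([ 2.7, -5.4, 56.1]), array([ 2.7,  6.9, 56.1])]
hole proj cross-check [np.float64(263.36666666666673), np.float64(128.69999999999996)] [534.8 -22.3 168.1]
top ((564.9737548828125, 22.826248168945312), 52.18781280517578)
scene ((562.5353393554688, 24.010818481445312), 53.19137954711914)
```

Emit:
jog_arm --pt "0.6 0.9 -0.8 0 0 0" --pt "0.6 0.9 -0.8 0 0 0" --pt "0.6 0.9 -0.8 0 0 0" --pt "0.6 0.9 -0.6 0 0 0" --pt "0 0 -0.4 0 0 0" --pt "0 0 0 0 0 0" --pt "0 0 0 0 0 0" --pt "0 0 0 0 0 0" --pt "0 0 0 0 0 0"

```text
time_s: 6.3
position: [559.0, 14.5, 134.7]
orientation: [[0.379, 0.925, 0.001], [0.925, -0.379, -0.0], [-0.0, 0.001, -1.0]]
wrist_force: [-0.0, -0.6, -1.3]
width: 0.123
```

```bash
python3 w.py w3 plinth_top:68
python3 - <<'E'
import cv2
from h import *
print(env.get_state()['position'])
a=cv2.imread('pics/w3.png'); cv2.imwrite('pics/w3c.png',cv2.resize(a[150:250,190:320],None,fx=6,fy=6,interpolation=2))
E
```

```text
6.3 [559.   14.5 134.7] yaw y -22.274701029243857 tilt [ 0. -0. -1.] [-0.  -0.6 -1.3] 0.12253581154710821
[558.9  14.7 134.6]
```

View pics/w3c.png

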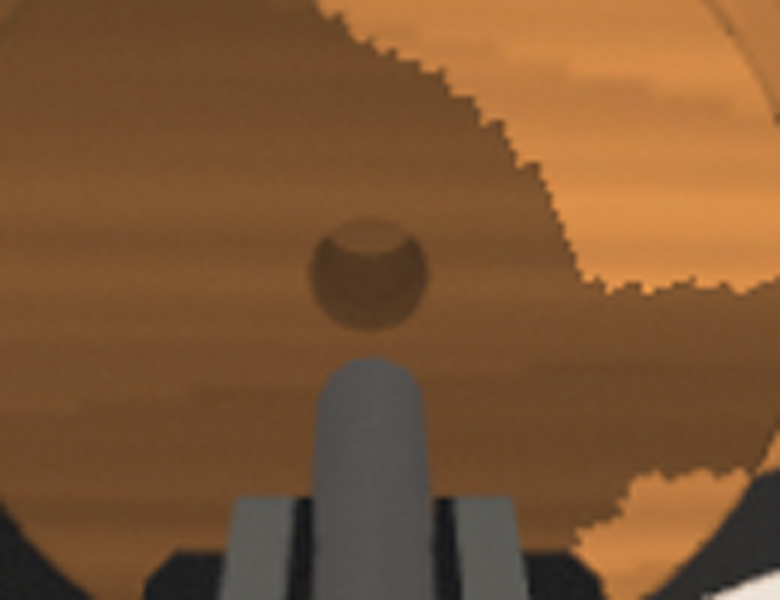

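The pin tip's front edge is at crop (371,358) and the hole centre at (370,274), so they are laterally aligned. Next I compute the remaining shift.

Run:
```python
from h import *
st=env.get_state();R=np.array(st['orientation']);P=np.array(st['position'])
f=lambda u,v,z:R.T@(onz(ray('wrist',(190+u/6-.4,150+v/6-.4),st),z)-P)
h=f(370,274,68)
print('hole',h,[f(u,v,68)[:2] for u,v in((311,274),(428,274),(370,219),(370,330))])
for z in (73,75,77):
  t=f(371,358,z);print(z,t,'move tool',h[:2]-t[:2]+[5.6,0],'world',(R@np.r_[h[:2]-t[:2]+[5.6,0],0])[:2])
```

```text
hole [14.2  0.  66.6] [array([14.2, -6.7]), array([14.2,  6.6]), array([20.7,  0. ]), array([7.5, 0. ])]
73 [ 5.9  0.1 61.6] move tool [13.9 -0.1] world [ 5.2 12.9]
75 [ 6.6  0.1 59.6] move tool [13.2 -0.1] world [ 4.9 12.2]
77 [ 7.4  0.1 57.6] move tool [12.4 -0.1] world [ 4.6 11.5]
```

Emit:
jog_arm --pt "0.25 0.62 0 0 0 0" --pt "0.25 0.62 0 0 0 0" --pt "0 0 -0.3 0 0 0" --pt "0 0 -0.2 0 0 0" --pt "0 0 -0.1 0 0 0" --pt "0 0 -0.1 0 0 0" --pt "0 0 -0.1 0 0 0" --pt "0 0 -0.1 0 0 0" --pt "0 0 0 0 0 0" --pt "0 0 0 0 0 0"

```text
time_s: 7.4
position: [563.9, 27.4, 125.3]
orientation: [[0.379, 0.926, 0.0], [0.926, -0.379, -0.0], [-0.0, 0.0, -1.0]]
wrist_force: [0.8, -0.1, 0.2]
width: 0.123
```

Emit:
jog_arm --pt "0 0 -0.2 0 0 0" --pt "0 0 -0.2 0 0 0" --pt "0 0 -0.2 0 0 0" --pt "0 0 -0.2 0 0 0" --pt "0 0 0 0 0 0" --pt "0 0 0 0 0 0"

```text
time_s: 8.0
position: [563.8, 27.4, 117.2]
orientation: [[0.378, 0.926, -0.0], [0.926, -0.378, -0.0], [-0.0, -0.0, -1.0]]
wrist_force: [-1.5, -0.8, -1.5]
width: 0.121
```

The pin is in the hole, about 10 mm deep with no force. Next is the tight part.

Emit:
jog_arm --pt "0 0 -0.15 0 0 0" --pt "0 0 -0.15 0 0 0" --pt "0 0 -0.15 0 0 0" --pt "0 0 -0.15 0 0 0" --pt "0 0 -0.15 0 0 0" --pt "0 0 -0.15 0 0 0" --pt "0 0 -0.15 0 0 0" --pt "0 0 0 0 0 0"

```text
time_s: 8.8
position: [564.1, 27.4, 107.3]
orientation: [[0.378, 0.926, 0.001], [0.926, -0.378, -0.0], [0.0, 0.001, -1.0]]
wrist_force: [-1.3, -0.9, 5.1]
width: 0.124
```

Emit:
jog_arm --pt "0 0 -0.15 0 0 0" --pt "0 0 -0.15 0 0 0" --pt "0 0 -0.15 0 0 0" --pt "0 0 -0.15 0 0 0" --pt "0 0 0 0 0 0" --pt "0 0 0 0 0 0"

```text
time_s: 9.4
position: [564.1, 27.3, 101.3]
orientation: [[0.379, 0.926, 0.001], [0.926, -0.379, -0.0], [0.0, 0.001, -1.0]]
wrist_force: [-1.1, -0.7, 4.9]
width: 0.122
```

Emit:
jog_arm --pt "0 0 -0.1 0 0 0" --pt "0 0 -0.1 0 0 0" --pt "0 0 -0.1 0 0 0" --pt "0 0 0 0 0 0" --pt "0 0 0 0 0 0"

```text
time_s: 9.9
position: [564.0, 27.3, 98.4]
orientation: [[0.379, 0.926, 0.001], [0.926, -0.379, -0.0], [-0.0, 0.001, -1.0]]
wrist_force: [-2.6, -0.4, 6.6]
width: 0.123
```

Emit:
jog_arm --pt "0 0 -0.1 0 0 0" --pt "0 0 -0.05 0 0 0" --pt "0 0 0 0 0 0" --pt "0 0 0 0 0 0"

```text
time_s: 10.3
position: [564.2, 27.3, 97.5]
orientation: [[0.379, 0.926, 0.001], [0.926, -0.379, -0.0], [0.0, 0.001, -1.0]]
wrist_force: [-3.7, -2.0, 12.9]
width: 0.123
```

Emit:
jog_arm --pt "0 0 -0.05 0 0 0" --pt "0 0 -0.05 0 0 0" --pt "0 0 0 0 0 0"

```text
time_s: 10.6
position: [564.3, 27.4, 97.4]
orientation: [[0.379, 0.926, 0.002], [0.926, -0.379, -0.001], [0.0, 0.002, -1.0]]
wrist_force: [-6.7, -2.4, 24.1]
width: 0.117
```

Force climbs steeply with no further travel, so the pin is on the bottom. I'll relieve the push, open and rise.

Emit:
jog_arm --pt "0 0 0.1 0 0 0" --pt "0 0 0 0 0 0"

```text
time_s: 10.8
position: [564.2, 27.3, 97.5]
orientation: [[0.379, 0.926, 0.001], [0.926, -0.379, -0.0], [0.0, 0.001, -1.0]]
wrist_force: [-3.6, -1.4, 12.3]
width: 0.122
```

Emit:
jog_arm --pt "0 0 0 0 0 0" --pt "0 0 0 0 0 0" --pt "0 0 0 0 0 0" --pt "0 0 0 0 0 0" --grip 5

```text
time_s: 11.2
position: [563.9, 27.5, 96.2]
orientation: [[0.378, 0.926, -0.0], [0.926, -0.378, 0.0], [0.0, -0.0, -1.0]]
wrist_force: [0.4, -0.6, -1.1]
width: 0.585
```

Emit:
jog_arm --pt "0 0 2 0 0 0" --pt "0 0 3 0 0 0" --pt "-1.5 -3.5 2 0 0 0" --pt "-1.5 -3.5 0 0 0 0" --pt "0 0 0 0 0 0" --pt "0 0 0 0 0 0" --grip 8.5

```text
time_s: 11.8
position: [533.6, -43.6, 166.4]
orientation: [[0.38, 0.925, 0.0], [0.925, -0.38, -0.0], [-0.0, 0.0, -1.0]]
wrist_force: [0.6, -0.3, -0.1]
width: 0.995
```

```bash
python3 w.py w4 pin_mid:78
python3 - <<'E'
from h import *
r=[]
for c in ['scene','top']:
    p,d=env.read_camera(c);np.save(c+'_d.npy',d)
    if c=='scene': s=p
    x=env.pinpoint(c,'owl_mid')[0];r.append(ray(c,x['uv']))
    P=cloud(c,d).reshape(-1,3)
    q=P[(np.hypot(P[:,0]-564,P[:,1]-27)<12)&(P[:,2]>72)&(P[:,2]<140)]
    if len(q):print(c,'pin',len(q),q.max(0),q.mean(0))
    q=P[(np.hypot(P[:,0]-469,P[:,1]-290)<45)&(P[:,2]>100)&(P[:,2]<114)]
    print(c,'owl',q.min(0),q.max(0))
print(meet(r))
w=cv2.imread('pics/w4.png')
cv2.imwrite('pics/v4.png',np.hstack([cv2.resize(w[80:300,130:370],(480,440)),cv2.resize(s[100:210,270:350],(320,440))]))
E
```

```text
11.8 [533.6 -43.6 166.4] yaw y -22.3645851649398 tilt [ 0. -0. -1.] [ 0.6 -0.3 -0.1] 0.995496438065675
scene pin 92 [570.   34.3 119.2] [566.4  26.1  98.6]
scene owl [443.1 268.1 100.1] [495.3 317.  113.9]
top pin 34 [571.7  31.6 123.2] [563.5  25.6 104.4]
top owl [443.1 266.2 100.1] [497.2 322.6 114. ]
(array([470.3, 291.8,  63.6]), [np.float64(0.5523457735644076), np.float64(0.5523457735643534)])
```

View pics/v4.png

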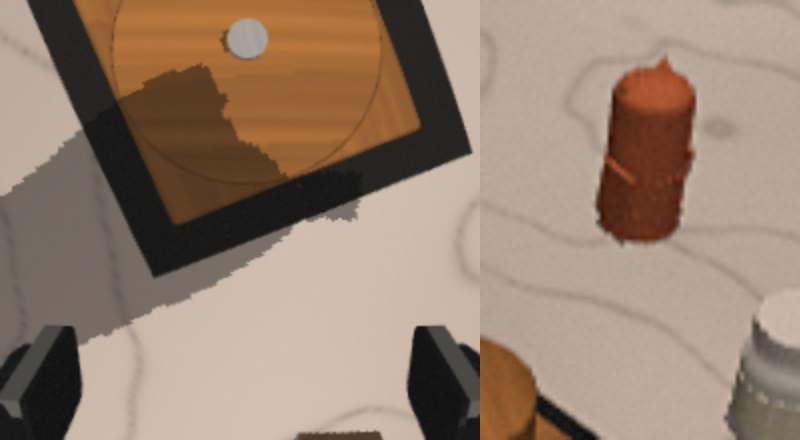

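The pin stands upright in the hole, with its top at z≈119. Next I go above the owl.

Emit:
jog_arm --pt "0 0 3 0 0 0" --pt "0 0 4 0 0 0" --pt "-0.5 3 2.4 0 0 0" --pt "-0.8 4.2 0 0 0 0" --pt "-0.8 4.2 0 0 0 0" --pt "-0.8 4.2 0 0 0 0" --pt "-0.8 4.2 0 0 0 0" --pt "-0.8 4.2 0 0 0 0" --pt "-0.8 4.2 0 0 0 0" --pt "-0.5 3 0 0 0 0" --pt "-0.5 2.4 0 0 0 0" --pt "0 0 0 0 0 0" --pt "0 0 0 0 0 0" --pt "0 0 0 0 0 0"

```text
time_s: 13.5
position: [471.2, 292.5, 260.1]
orientation: [[0.379, 0.925, -0.0], [0.925, -0.379, -0.001], [-0.001, 0.0, -1.0]]
wrist_force: [0.4, -0.6, 0.3]
width: 0.997
```

```bash
python3 w.py w5 owl_mid:58
python3 - <<'E'
import cv2
a=cv2.imread('pics/w5.png'); cv2.imwrite('pics/w5c.png',cv2.resize(a[80:320,140:380],(600,600),interpolation=2))
from h import *
print(env.get_state()['position'],env.get_state()['qpos'])
E
```

```text
13.5 [471.2 292.5 260.1] yaw y -22.285885267359966 tilt [-0. -0. -1.] [ 0.4 -0.6  0.3] 0.9972005759759502
[471.3 292.2 260.2] [-0.3  0.4 -0.5  1.7  0.2  1.1 -1.2]
```

View pics/w5c.png

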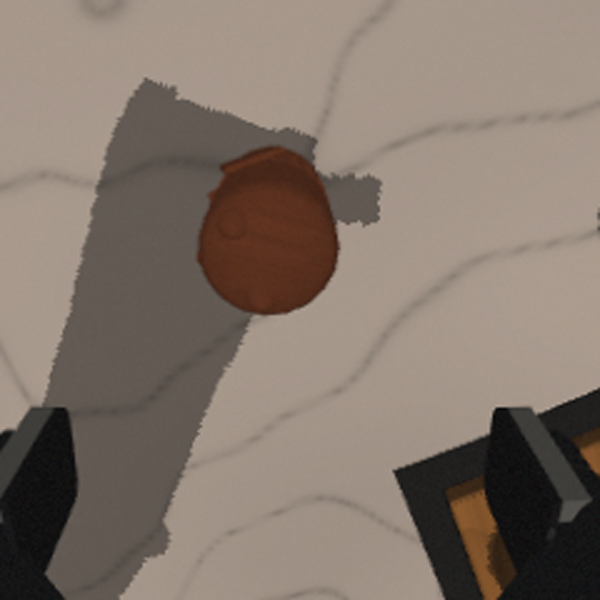

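The tufts are at crop (232,225) and (262,298), and the wing plate is at top-left, so the owl's y axis lies about along world y. I'll fix its centre from the top disc at (268,245).

Run:
```python
from h import *
st=env.get_state()
f=lambda u,v,z:onz(ray('wrist',(140+u/2.5-.3,80+v/2.5-.3),st),z)
print('top centre',f(268,245,117),'tufts',f(232,225,124),f(262,298,124), 'edges',f(198,250,117),f(338,245,117),f(270,314,117))
r=env.cut_out('wrist','owl_mid')
print([(x['rect'],x['conf']) for x in r[:2]])
```

```text
top centre [470.3 300.3 117. ] tufts [461.8 313.7 124. ] [461.1 283.9 124. ] edges [445.2 308.5 117. ] [494.5 290.3 117. ] [460.4 274.7 117. ]
[([244.1, 171.9, 53.2, 65.9], 0.8)]
```

Emit:
jog_arm --pt "0 0 0 0 0 -0.12" --pt "0 0 0 0 0 -0.12" --pt "0 0 0 0 0 -0.12" --pt "0 0 0 0 0 -0.12" --pt "0 0 0 0 0 -0.12" --pt "0 0 0 0 0 -0.12" --pt "0 0 0 0 0 -0.12" --pt "0 0 0 0 0 -0.12" --pt "0 0 0 0 0 -0.12" --pt "0 0 -1 0 0 -0.1" --pt "0 0 -2 0 0 0" --pt "0 0 -3 0 0 0" --pt "0 0 0 0 0 0" --pt "0 0 0 0 0 0"

```text
time_s: 15.05
position: [471.0, 292.9, 200.7]
orientation: [[1.0, 0.002, -0.001], [0.002, -1.0, -0.001], [-0.001, 0.001, -1.0]]
wrist_force: [-0.2, 0.4, 0.7]
width: 0.995
```

```bash
python3 w.py w6 owl_mid:58
python3 - <<'E'
import cv2
a=cv2.imread('pics/w6.png'); cv2.imwrite('pics/w6c.png',cv2.resize(a[80:320,140:380],(600,600),interpolation=2))
E
```

```text
15.05 [471.  292.9 200.7] yaw y -89.88757446864679 tilt [-0. -0. -1.] [-0.2  0.4  0.7] 0.9948770895394834
```

View pics/w6c.png

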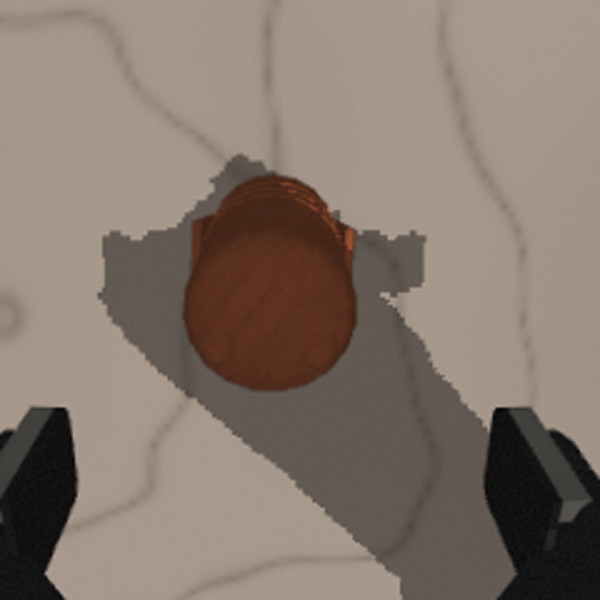

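Now aligned: wings left and right, tufts level, so yaw≈0. The disc centre is at (270,304), slightly left of the jaw midline at about 280.

Run:
```python
from h import *
st=env.get_state();print(st['position'])
f=lambda u,v,z:onz(ray('wrist',(140+u/2.5-.3,80+v/2.5-.3),st),z)
print(f(184,304,117),f(356,304,117),f(270,390,117),f(270,304,117))
print('foot top edge',f(270,176,0))
```

```text
[471.6 293.7 201.8]
[475.5 323.2 117. ] [475.6 271.4 117. ] [447.1 297.3 117. ] [475.6 297.2 117. ]
foot top edge [496.1 299.    0. ]
```

Emit:
jog_arm --pt "0 0.2 -3 0 0 0" --pt "0 0 -3 0 0 0" --pt "0 0 -3 0 0 0" --pt "0 0 -2 0 0 0" --pt "0 0 -0.9 0 0 0" --pt "0 0 0 0 0 0" --pt "0 0 0 0 0 0"

```text
time_s: 15.85
position: [471.7, 296.0, 82.7]
orientation: [[1.0, 0.003, 0.002], [0.003, -1.0, 0.001], [0.002, -0.001, -1.0]]
wrist_force: [-1.1, -0.1, -0.3]
width: 0.997
```

Emit:
jog_arm --pt "0 0 0 0 0 0" --pt "0 0 0 0 0 0" --pt "0 0 0 0 0 0" --pt "0 0 0 0 0 0" --pt "0 0 0 0 0 0" --pt "0 0 0 0 0 0" --grip 5.0 --grip_force 45

```text
time_s: 16.45
position: [471.5, 295.9, 82.6]
orientation: [[1.0, 0.003, 0.002], [0.003, -1.0, 0.001], [0.002, -0.001, -1.0]]
wrist_force: [-0.6, -1.2, 6.0]
width: 0.647
```

Emit:
jog_arm --pt "0 0 0.3 0 0 0" --pt "0 0 0.7 0 0 0" --pt "0 0 1 0 0 0" --pt "0 0 1.5 0 0 0" --pt "0 0 2 0 0 0" --pt "0 0 2 0 0 0" --pt "0 0 2 0 0 0" --pt "0 0 2 0 0 0" --pt "0 0 1.5 0 0 0" --pt "0 0 0.5 0 0 0" --pt "0 0 0 0 0 0" --pt "0 0 0 0 0 0"

```text
time_s: 17.65
position: [470.5, 295.1, 215.8]
orientation: [[1.0, 0.003, -0.001], [0.003, -1.0, -0.001], [-0.001, 0.001, -1.0]]
wrist_force: [-0.0, -0.6, -3.6]
width: 0.649
```

```bash
cat > o.py <<'E'
from h import *
import sys
st=env.get_state();print(st['time_s'],np.array(st['position']),np.array(st['wrist_force']),np.array(st['orientation']).round(3).tolist())
pos=np.array(st['position'])
r=[];im={}
for c in ['scene','top']:
    p,d=env.read_camera(c);im[c]=p
    x=env.pinpoint(c,'owl_mid')
    if x: r.append(ray(c,x[0]['uv']));print(c,x[0]['uv'],round(x[0]['conf'],2))
    k=env.cut_out(c,'owl_mid')
    if k:
        m=cv2.erode(k[0]['pixels'].astype(np.uint8),np.ones((3,3)))>0;P=cloud(c,d)[m&(d>0)]
        print(c,len(P),'cloud',np.percentile(P,[1,99],0))
if len(r)==2: print('owl_mid',*meet(r))
if len(sys.argv)>1:
    k=env.cut_out('scene','owl_mid');cx,cy=np.int32(project('scene',pos-[0,0,40]))
    cv2.imwrite('pics/%s.png'%sys.argv[1],cv2.resize(im['scene'][max(cy-60,0):cy+90,cx-90:cx+90],None,fx=4,fy=4,interpolation=2))
E
python3 o.py
```

```text
17.65 [470.5 295.1 215.8] [-0.  -0.6 -3.6] [[1.0, 0.003, -0.001], [0.003, -1.0, -0.001], [-0.001, 0.001, -1.0]]
scene [316.5, 92.9] 0.59
scene 662 cloud [[455.1 264.1 138.3]
 [494.7 300.8 249.2]]
top [139.6, 210.9] 0.46
owl_mid [465.7 291.9 194.8] [np.float64(2.6826132418214983), np.float64(2.6826132418215107)]
```

Emit:
jog_arm --pt "0.4 -1.0 0.2 0 0 0" --pt "0.7 -2.0 0.3 0 0 0" --pt "1.0 -3.0 0 0 0 0" --pt "1.2 -3.5 0 0 0 0" --pt "1.3 -3.7 0 0 0 0" --pt "1.3 -3.7 0 0 0 0" --pt "1.3 -3.7 0 0 0 0" --pt "1.0 -3.0 0 0 0 0" --pt "0.8 -2.0 0 0 0 0" --pt "0.4 -1.0 0 0 0 0" --pt "0 0 0 0 0 0" --pt "0 0 0 0 0 0" --pt "0 0 0 0 0 0" --pt "0 0 0 0 0 0"

```text
time_s: 19.35
position: [564.6, 30.9, 221.4]
orientation: [[1.0, 0.005, -0.0], [0.005, -1.0, 0.0], [-0.0, -0.0, -1.0]]
wrist_force: [-0.4, -0.4, -4.2]
width: 0.645
```

```bash
cat >> o.py <<'E'
from scipy.optimize import least_squares
for c in ['scene','top']:
    p,d=env.read_camera(c);P=cloud(c,d).reshape(-1,3);T=np.array(st['position'])
    g=lambda z0,z1,rr,cx:P[(np.hypot(P[:,0]-cx[0],P[:,1]-cx[1])<rr)&(P[:,2]>z0)&(P[:,2]<z1)]
    z=T[2]
    q=g(z-65,z-25,45,T)
    if len(q)>30: s=least_squares(lambda a:np.hypot(q[:,0]-a[0],q[:,1]-a[1])-28,T[:2],loss='soft_l1');print(c,'owl cyl',len(q),s.x,'min z',g(60,z-10,40,T)[:,2].min())
    q=g(74,115,18,(564.5,28))
    if len(q)>10: s=least_squares(lambda a:np.hypot(q[:,0]-a[0],q[:,1]-a[1])-6,[564.5,28],loss='soft_l1');print(c,'pin cyl',len(q),s.x,'top',q[:,2].max())
E
python3 o.py v7
```

```text
19.35 [564.6  30.9 221.4] [-0.4 -0.4 -4.2] [[1.0, 0.005, -0.0], [0.005, -1.0, 0.0], [-0.0, -0.0, -1.0]]
scene [264.3, 148.6] 0.75
scene 1047 cloud [[551.9   0.5 144. ]
 [588.4  45.6 255.1]]
scene owl cyl 460 [559.4  29. ] min z 60.135828664462885
scene pin cyl 70 [563.   28.7] top 114.84516038076036
```

View pics/v7.png

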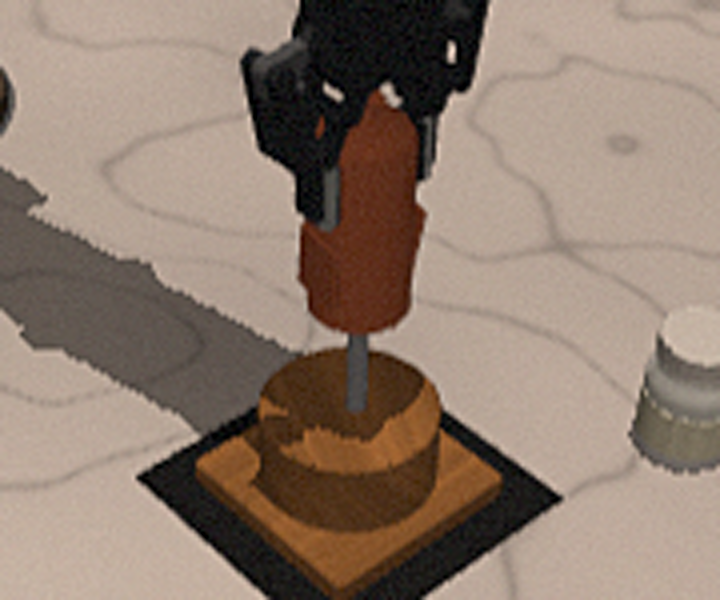

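The view shows the owl held upright just above the standing pin. I'll refit on the plain lower body only.

Run:
```python
from h import *
from scipy.optimize import least_squares
st=env.get_state();T=np.array(st['position']);print(T)
p,d=env.read_camera('scene');P=cloud('scene',d).reshape(-1,3)
def fit(c,r,z0,z1,R):
    q=P[(np.hypot(P[:,0]-c[0],P[:,1]-c[1])<R)&(P[:,2]>z0)&(P[:,2]<z1)]
    s=least_squares(lambda a:np.hypot(q[:,0]-a[0],q[:,1]-a[1])-r,c,loss='soft_l1',f_scale=.5);return len(q),s.x,np.abs(s.fun).mean()
for a,b in((-78,-60),(-62,-45),(-78,-45)): print('owl',fit(T[:2]-[3,0],28,T[2]+a,T[2]+b,40))
for a,b in((74,95),(95,116),(74,116)): print('pin',fit(np.array([564,28]),6,a,b,14))
u=project('scene',[*T[:2]-[4,0],T[2]-75]);print(u,project('scene',[563,28.7,100]))
```

```text
[564.9  29.4 221.3]
owl (167, array([559.5,  29.8]), np.float64(0.9073113724744706))
owl (190, array([559.4,  29.3]), np.float64(1.1462524396053608))
owl (336, array([559.5,  29.6]), np.float64(1.0490039781633758))
pin (33, array([563.1,  28.8]), np.float64(0.6910730047518696))
pin (37, array([563. ,  28.4]), np.float64(0.68510082702129))
pin (70, array([563.1,  28.6]), np.float64(0.6914819491960905))
[np.float64(262.8911231398708), np.float64(169.2799964059522)] [np.float64(262.87151146106424), np.float64(186.22306180464548)]
```

Emit:
jog_arm --pt "0.35 -0.1 0 0 0 0" --pt "0 0 -0.6 0 0 0" --pt "0 0 -0.6 0 0 0" --pt "0 0 -0.4 0 0 0" --pt "0 0 -0.3 0 0 0" --pt "0 0 -0.2 0 0 0" --pt "0 0 -0.2 0 0 0" --pt "0 0 -0.2 0 0 0" --pt "0 0 -0.2 0 0 0" --pt "0 0 0 0 0 0" --pt "0 0 0 0 0 0"

```text
time_s: 20.95
position: [568.4, 28.4, 194.4]
orientation: [[1.0, 0.003, 0.0], [0.003, -1.0, 0.0], [0.0, -0.0, -1.0]]
wrist_force: [-0.1, 0.8, -3.7]
width: 0.64
```

Free at 6 mm below the pin top with no added force. I'll continue gently.

Emit:
jog_arm --pt "0 0 -0.3 0 0 0" --pt "0 0 -0.3 0 0 0" --pt "0 0 -0.3 0 0 0" --pt "0 0 -0.3 0 0 0" --pt "0 0 -0.3 0 0 0" --pt "0 0 -0.3 0 0 0" --pt "0 0 -0.2 0 0 0" --pt "0 0 0 0 0 0"

```text
time_s: 21.75
position: [568.2, 28.4, 174.0]
orientation: [[1.0, 0.003, -0.001], [0.003, -1.0, -0.0], [-0.001, 0.0, -1.0]]
wrist_force: [0.0, 0.4, -3.3]
width: 0.645
```

Emit:
jog_arm --pt "0 0 -0.3 0 0 0" --pt "0 0 -0.3 0 0 0" --pt "0 0 -0.3 0 0 0" --pt "0 0 -0.3 0 0 0" --pt "0 0 -0.2 0 0 0" --pt "0 0 0 0 0 0" --pt "0 0 0 0 0 0"

```text
time_s: 22.45
position: [568.4, 28.4, 160.3]
orientation: [[1.0, 0.003, -0.0], [0.003, -1.0, -0.0], [-0.0, 0.0, -1.0]]
wrist_force: [-0.8, -0.6, -3.4]
width: 0.644
```

Emit:
jog_arm --pt "0 0 -0.2 0 0 0" --pt "0 0 -0.2 0 0 0" --pt "0 0 -0.2 0 0 0" --pt "0 0 -0.1 0 0 0" --pt "0 0 -0.1 0 0 0" --pt "0 0 -0.1 0 0 0" --pt "0 0 0 0 0 0" --pt "0 0 0 0 0 0"

```text
time_s: 23.25
position: [568.4, 28.4, 151.3]
orientation: [[1.0, 0.003, 0.0], [0.003, -1.0, -0.0], [0.0, 0.0, -1.0]]
wrist_force: [-0.5, 0.5, -3.7]
width: 0.644
```

Emit:
jog_arm --pt "0 0 -0.05 0 0 0" --pt "0 0 -0.05 0 0 0" --pt "0 0 -0.05 0 0 0" --pt "0 0 0 0 0 0" --pt "0 0 0 0 0 0"

```text
time_s: 23.75
position: [568.6, 28.5, 150.6]
orientation: [[1.0, 0.003, 0.001], [0.003, -1.0, -0.0], [0.001, 0.0, -1.0]]
wrist_force: [-2.6, 0.4, 4.7]
width: 0.644
```

Contact came at TCP z 150.6, exactly the expected seated height, with a light force. I'll release slowly and retreat.

Emit:
jog_arm --pt "0 0 0 0 0 0" --pt "0 0 0 0 0 0" --pt "0 0 0 0 0 0" --grip 6.2 --grip_force 20

```text
time_s: 24.05
position: [568.6, 28.4, 149.9]
orientation: [[1.0, 0.003, 0.0], [0.003, -1.0, 0.0], [0.0, -0.0, -1.0]]
wrist_force: [-0.4, -0.0, -0.5]
width: 0.728
```

Emit:
jog_arm --pt "0 0 0 0 0 0" --pt "0 0 0 0 0 0" --pt "0 0 0 0 0 0" --pt "0 0 0 0 0 0" --grip 8.5

```text
time_s: 24.45
position: [568.4, 28.4, 149.8]
orientation: [[1.0, 0.003, -0.0], [0.003, -1.0, -0.0], [-0.0, 0.0, -1.0]]
wrist_force: [-0.2, -0.5, 0.5]
width: 0.995
```

Emit:
jog_arm --pt "0 0 1 0 0 0" --pt "0 0 2 0 0 0" --pt "0 0 3 0 0 0" --pt "0 0 3 0 0 0" --pt "0 0 3 0 0 0" --pt "-3 -2 1 0 0 0" --pt "-4 -3 0 0 0 0" --pt "-4 -3 0 0 0 0" --pt "-2 -2 0 0 0 0" --pt "0 0 0 0 0 0" --pt "0 0 0 0 0 0"

```text
time_s: 25.55
position: [438.6, -71.7, 280.8]
orientation: [[1.0, 0.002, 0.002], [0.002, -1.0, -0.0], [0.002, 0.0, -1.0]]
wrist_force: [1.1, 0.5, -1.1]
width: 0.994
```

Run:
```python
from h import *
from scipy.optimize import least_squares
st=env.get_state();print(st['time_s'],st['position'],st['wrist_force'])
r=[]
for c in ['scene','top']:
    p,d=env.read_camera(c);P=cloud(c,d).reshape(-1,3)
    if c=='scene':s=p
    x=env.pinpoint(c,'owl_mid')
    if x:r.append(ray(c,x[0]['uv']))
    q0=P[np.hypot(P[:,0]-564,P[:,1]-28)<27]
    print(c,'z max',np.percentile(q0[:,2],[50,97,100]))
    for a,b in((72,105),(135,180)):
        q=P[(np.hypot(P[:,0]-564,P[:,1]-28)<38)&(P[:,2]>a)&(P[:,2]<b)]
        if len(q)>30: print(c,a,len(q),least_squares(lambda a:np.hypot(q[:,0]-a[0],q[:,1]-a[1])-28,[564,28],loss='soft_l1',f_scale=.5).x)
if len(r)==2:print(meet(r))
cv2.imwrite('pics/v8.png',cv2.resize(s[120:270,170:350],None,fx=4,fy=4,interpolation=2))
```

```text
25.55 [438.6 -71.7 280.8] [ 1.1  0.5 -1.1]
scene z max [166.2 185.8 193.1]
scene 72 280 [563.6  28.8]
scene 135 517 [563.2  30. ]
top z max [180.7 189.4 196.3]
top 72 80 [566.6  27.6]
top 135 155 [567.6  27.2]
(array([568.8,  27.4, 134.3]), [np.float64(1.6138407786739641), np.float64(1.613840778674147)])
```

View pics/v8.png

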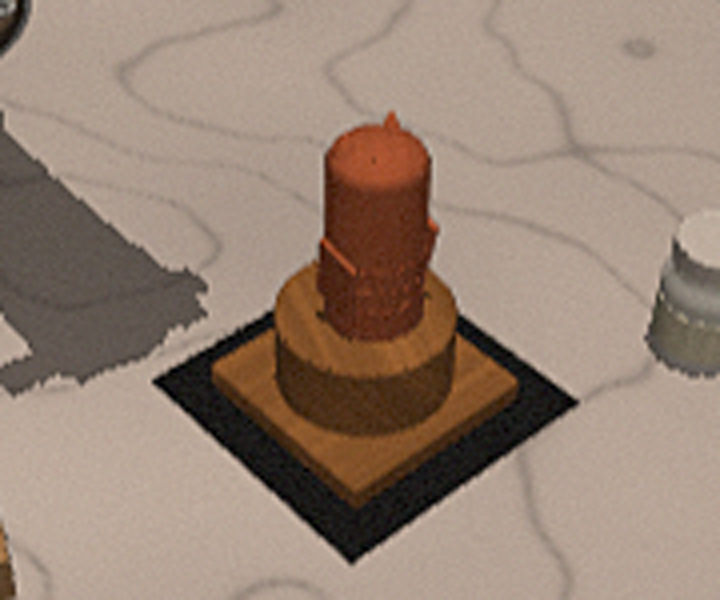

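The owl stands upright and flat on the plinth, concentric with the pin, with its top at z≈186 against 185 expected. The gripper is clear, so I'm handing in.

```bash
python3 -c "from plant import env; print(env.sign_off())"
```

```text
the job is handed in; nothing more can be done
None
```

The long pin is home in the plinth and the owl is set down over it. I handed the job in at about 26 s; no verdict is reported.

- **Pin:** It took about 5–7 N in the tight part of the hole. At the bottom the wrist force rose to 24 N with no further travel. The camera then showed it standing upright, with its top at about 119 mm (118 expected).
- **Owl:** It met the plinth at exactly the computed seated height with under 10 N, and I released it there and backed the gripper clear.
- **Last checks:** The owl is upright, with its top at about 186 mm (185 expected) and its axis within about 1 mm of the pin in the scene camera.
- **Disagreements:** The top camera put the owl's axis about 3–4 mm farther out in x than the scene camera did. The two-view `owl_mid` estimate was 134 mm against the expected 126 mm. I trusted the contact height and the depth data over both.
- **Not re-measured:** I did not measure the short pin, bowl and jar again at the end. I planned the moves to stay clear of them.

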